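Line up and lock the castle nut on a vice swivel

TASK

The brass castle nut on the swivel post of the bench vice has stopped between slots. Tighten it, clockwise seen from above, just to the first slot that lines up with the cross hole in the post (do not back it off to the previous slot, nor run on past), and only then slide the red-knobbed lock pin fully home through that slot. Leave the tin can, the pencil and the offcut where they are.

Things in the scene. Friction and masses are not known exactly. Their poses are not given: they have to be found in the camera images.
- swivel_base: Fixed swivel base of a bench vice, its head taken off: green plate 150 x 140 x 12 mm with a tongue on its +y side, on it a dark round swivel plate (diameter 108, top 32 mm above the bench), a washer (diameter 68, top at 36 mm) and the upright post with the nut. Origin: on the post's axis at the bench surface; z up.
- post_end (a point): Centre of the end face of the upright steel post, diameter 32, 84 mm above the bench. The post's cross hole (diameter 10, 69 mm above the bench) runs along this point's y axis; a red stripe on the end face shows its direction.
- guide_top (a point): Middle of the top of the fixed green guide of the lock pin, 75 mm above the bench, 114 mm from the post's axis on the base's +y side. The guide is 39 mm wide and reaches from 66 to 162 mm from the axis.
- nut (a joint): Turn of the brass castle nut on the post, rad, growing clockwise seen from above (tightening). 0 = the wanted slot is lined up with the cross hole and the lock pin; the nut starts below 0, by 0.25 to 0.85. It resists turning with about 0.35 N m of friction and stays where it is left.
- nut_top (a point): Point on the post's axis, 76 mm above the bench, level with the nut's top; its axes turn with the nut. Brass hexagon nut, 50 mm across flats, flats 36 to 62 mm above the bench; over it a round crown (diameter 49, to 76 mm) with six open dark-floored slots 12 wide, 14 deep, one over each flat's middle. Slots and flat normals lie along this point's y axis and every 60 degrees from it.
- lock_pin (a joint): Travel of the captive sliding lock pin towards the post, m: 0 = drawn back (start, nose 62 mm from the post's axis), 0.06 = fully home (stop), nose in the cross hole. Steel, diameter 8 mm, round nosed, axis 69 mm above the bench. Slides with about 2 N of friction, stays where it is left; the nut's teeth stop it if no slot is lined up.
- pin_knob (a point): Centre of the top face of the lock pin's upright red knob, a cylinder of diameter 16 and height 28 mm; its top is 104 mm above the bench, its underside 1 mm above the guide. Drawn back it stands 120 mm from the post's axis on the base's +y side; it travels along the base's -y axis to 60 mm from it.
- tin_can: Bystander: open tin can, diameter 72, height 85 mm, standing on the bench. Origin: centre of its underside.
- pencil: Bystander: yellow flat carpenter's pencil, 160 x 13 x 8 mm, lying on the bench along its x axis. Origin: centre of its underside.
- offcut: Bystander: pale wooden offcut, 70 x 100 x 35 mm, lying on the bench. Origin: centre of its underside.

How it is judged:
By the outcome, as a careful person would: the job done as asked, in the order asked, and still so for the second after the job is handed in, with the robot touching nothing.
It also fails if it takes over 45 s, if anything falls off the work surface, if the arm or the gripper's body presses on something with over 40 N, if the wrist force passes 120 N, or if a joint passes its speed limit or range.

ROBOT

A 6-joint arm with a two-finger parallel gripper is mounted at the origin on the work surface. World frame = base frame: x ahead of the robot, y to its left, z up, the work surface at z = 0. Lengths are in m, angles in rad, forces in N, time in s.
With the tool pointing down it reaches from about 0.325 to 0.9 m from the base axis. Payload 3.5 kg.
Tool frame: the origin (TCP) lies on the centre line of the jaws, within the pads' length; the fingertips stand 11 mm ahead of it and the grasp point (between the pads) lies 8 mm behind it (tip_extent is the z of the fingertips in the tool frame, in m); z points along the fingers, y is the line along which they close (so a half turn about z gives the same grasp; the last joint's range is limited). The gripper opens to 85 mm and grips with 20 to 120 N. Pads are 22 mm wide; open, the fingers measure 114 mm over their backs; the gripper's body (76 mm by 85 mm) begins 54 mm behind the grasp point. The pads swing forward as they close: fully open they stand 13 mm farther back than shut.
Start: joints at [-1.405, 0.276, -0.026, 1.268, 0, 1.467], TCP at [0.166, -0.603, 0.242] pointing down, gripper open.
Joint ranges: [-3.12, 3.12], [-0.85, 1.88], [-1.08, 1.24], [-1.95, 2.15], [-1.57, 1.53], [-3.14, 3.14]. Speed limits (rad/s): [2.57, 2.57, 3.14, 3.14, 3.14, 3.14].

INTERFACE

Orientations are given as [roll, pitch, yaw] about the fixed x, y, z axes, in that order (R = Rz(yaw) Ry(pitch) Rx(roll)).
In Python, from station import * gives the robot as it stands.
- The arm moves only by the shell command python3 -m jog 'ROWS' [FORCE]. ROWS is JSON, a list of rows, each an object with "travel": the shift along the tool's x, y, z in mm, a list of three; "rot": the turn, a rotation vector about the tool's x, y, z in rad, a list of three; "fingers": the gripper command: -1 is shut, 1 is fully open, values between are in proportion. In form: [{"travel": [tx, ty, tz], "rot": [wx, wy, wz], "fingers": fingers}, ...]. A call has 1 to 5 rows; each row shifts and turns the commanded pose from where the row before left it, along the tool's axes as they then stand; what a row does not reach is not made up. A row lasts 1/10 s, in which the tool goes at most 50 mm and 8.59 degrees, less where a joint would pass 70% of its speed; a pose out of reach is approached as far as the arm can. A call is refused whole if a number of a shift passes 50 or a number of a turn 0.15, either way. A call with a gripper value outside its range is refused whole. The fingers move at their own pace and stop on an object; FORCE is the grip in N (left out, the last holds). Time passes only in rows, so rows that do not move let the fingers close. It gives the time, the measured TCP pose, the force, the opening and the grip force at its end, in the units of the state.
- get_state(): the state, without advancing time (a new reading comes with each control period).
- read_camera(name): name is "scene" or "top" or "wrist"; returns the picture (400x640x3 uint8, red, green, blue); there is no depth.
- camera_info(name): a dict with "mtx" (3x3 intrinsics, pixels), "R" (3x3) and "t" (3): a world point X has camera coordinates R X + t; the wrist camera has in their place "mount" (4x4, takes a point from camera to tool coordinates, whose origin is the TCP and whose axes are the flange's). Camera axes: x right, y down, z forward; pixel columns grow to the right and rows downward; lengths in m; the calibration is good to about 2 mm. A picture is of the moment at which its call begins: read the wrist's pose just before it. camera_info takes no time and is no camera call.
- close_job(): hands the job in; it is judged then, once.
The state is a dict: "time": time; "joints": joint angles; "joint_velocities": joint speeds; "joint_efforts": joint torques, N m; "position": TCP position; "ee_rot": TCP orientation; "wrist_force": force on the tool from outside, world axes, zero at the start; "ft_torque": the same for the moment, N m; "finger_gap": finger opening in m; "grip_force": force on a finger pad.
Only numpy, scipy, OpenCV 4.12 (cv2) and the standard library are available. Lean on these libraries where they do the work, as an engineer would, in place of code of your own. Each camera call takes 0.05 s, during which the arm holds its last target. There are 200 camera calls.

## Working session

There is one attempt and no reset: what is moved stays moved. The work goes in short steps, Python scripts to look and compute and a shell command to move; the robot and the scene stay as the last step left them, time stands still between calls to the robot, and variables do not carry over. Pictures are saved under pics/ and viewed, at most 10 in all, crops included, and the job is handed in when it is done.

```bash
mkdir -p pics
cat > h.py <<'E'
from station import *
import numpy as np, cv2
from scipy.spatial.transform import Rotation as Ro
def cam(name,st=None):
    c=camera_info(name); K=np.array(c["mtx"])
    if "mount" in c:
        M=np.array(c["mount"]); T=np.eye(4); T[:3,:3]=Ro.from_euler('xyz',st["ee_rot"]).as_matrix(); T[:3,3]=st["position"]
        W=T@M; return K,W[:3,:3],W[:3,3]
    R=np.array(c["R"]); t=np.array(c["t"]); return K,R.T,-R.T@t
def ray(C,uv,z):
    K,R,o=C; d=R@np.linalg.solve(K,[uv[0],uv[1],1]); return o+d*(z-o[2])/d[2]
def proj(C,X):
    K,R,o=C; p=K@(R.T@(np.array(X)-o)); return p[:2]/p[2]
def tri(C1,u1,C2,u2):
    A=[];b=[]
    for (K,R,o),u in((C1,u1),(C2,u2)):
        d=R@np.linalg.solve(K,[u[0],u[1],1]); d/=np.linalg.norm(d); P=np.eye(3)-np.outer(d,d); A.append(P);b.append(P@o)
    return np.linalg.lstsq(np.vstack(A),np.hstack(b),rcond=None)[0]
def red(im):
    h=cv2.cvtColor(im,cv2.COLOR_RGB2HSV); m=(((h[...,0]<8)|(h[...,0]>172))&(h[...,1]>150)&(h[...,2]>70)).astype(np.uint8)
    n,l,s,c=cv2.connectedComponentsWithStats(m); return [(s[i].tolist(),c[i].round(1).tolist()) for i in range(1,n) if s[i][4]>8],l
E
python3 - <<'E'
from h import *
st=get_state(); print(st)
ims=[]
for n in("top","scene"):
    im=read_camera(n); cv2.imwrite(f"pics/{n}0.png",im[...,::-1]); print(n,red(im)[0],cam(n)[2])
E
```

```text
{'time': 0.0, 'joints': array([-1.40541185e+00,  2.77127999e-01, -2.78891542e-02,  1.26802038e+00,
        3.39545963e-06,  1.46742395e+00]), 'joint_velocities': array([ 4.00073430e-05, -9.80875085e-04, -1.45665347e-03, -1.73730741e-03,
        1.05229909e-03, -1.99916323e-04]), 'joint_efforts': array([-4.53302573e-04, -4.45507550e+01,  2.95203120e+01,  1.65056490e-02,
       -2.06263317e-04,  1.82077500e-06]), 'position': array([ 0.16583966, -0.60180348,  0.2411589 ]), 'ee_rot': array([-3.13936377e+00, -2.34643073e-04,  2.68756581e-01]), 'wrist_force': array([-0.31823262, -0.05371126,  0.70667177]), 'ft_torque': array([ 0.00418901, -0.00039892, -0.00324696]), 'grip_force': 0.0, 'finger_gap': 0.08544470818529452}
top [([221, 174, 12, 11, 82], [226.7, 179.1]), ([280, 206, 9, 5, 9], [284.0, 208.2])] [ 0.4561539  -0.05363415  0.76516486]
scene [([419, 168, 11, 16, 112], [423.6, 175.0])] [ 0.87635665 -0.34656305  0.56047945]
```

View pics/top0.png

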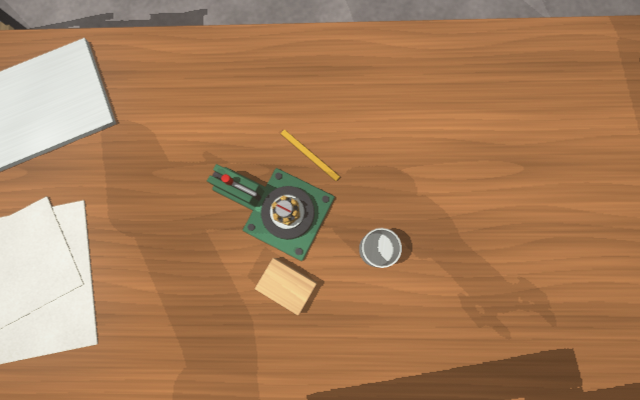

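View pics/scene0.png

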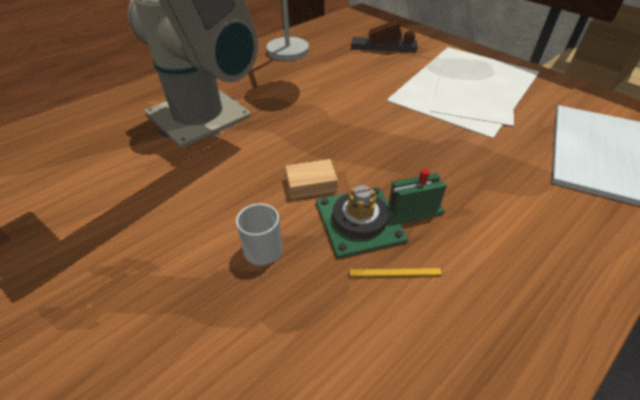

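The top view shows the post end at (285,209), the knob at (227,179), the can at (381,247), the offcut at (286,287) and the pencil from (284,132) to (338,178). In the scene view the knob is at (424,173) and the post top at (361,189).

Run:
```python
from h import *
T=cam("top");S=cam("scene")
print("knob tri",tri(T,(226.7,179.1),S,(423.6,173)),"z.104",ray(T,(226.7,179.1),.104))
print("post tri",tri(T,(284.5,208.5),S,(362,190)))
P=ray(T,(284.5,208.5),.084);k=ray(T,(226.7,179.1),.1)
print(P,k,np.linalg.norm((k-P)[:2]),np.arctan2(*(k-P)[1::-1]))
for n,uv,z in(("can",(381,247),.085),("off",(286,283),.035),("p1",(284,132),.008),("p2",(338,178),.008)):print(n,ray(T,uv,z))
for c in((320,200),(320,0),(0,200)):print(ray(T,c,0))
c=camera_info("wrist");print(c)
```

```text
knob tri [0.60927693 0.14689654 0.09820943] z.104 [0.60685799 0.14398835 0.104     ]
post tri [0.55519417 0.03972723 0.08604174]
[0.55420629 0.0384801  0.084     ] [0.60776974 0.14518395 0.1       ] 0.11939328148009254 1.1055641541936798
can [ 0.48242257 -0.13880184  0.085     ]
off [0.4154074  0.03992814 0.035     ]
p1 [0.73137267 0.05241201 0.008     ]
p2 [ 0.62902041 -0.06277864  0.008     ]
[ 0.58389495 -0.02473922  0.        ]
[ 1.05156732 -0.02487921  0.        ]
[0.58848644 0.67066069 0.        ]
{'mtx': array([[350.88532064,   0.        , 319.66569603],
       [  0.        , 350.88532064, 201.4657688 ],
       [  0.        ,   0.        ,   1.        ]]), 'mount': array([[-7.07385059e-04, -9.64828748e-01, -2.62878272e-01,
         6.61270820e-02],
       [ 9.99999707e-01, -6.05175678e-04, -4.69776215e-04,
         3.29025527e-04],
       [ 2.94166061e-04, -2.62878527e-01,  9.64828893e-01,
        -1.32075517e-01],
       [ 0.00000000e+00,  0.00000000e+00,  0.00000000e+00,
         1.00000000e+00]])}
```

```bash
R='x'; 
python3 -m jog '[{"travel":[34,-32,2.5],"rot":[0,0,0],"fingers":0.6},{"travel":[34,-32,2.5],"rot":[0,0,0],"fingers":0.6},{"travel":[34,-32,2.5],"rot":[0,0,0],"fingers":0.6},{"travel":[34,-32,2.5],"rot":[0,0,0],"fingers":0.6},{"travel":[34,-32,2.5],"rot":[0,0,0],"fingers":0.6}]' | tail -c 400
python3 -m jog '[{"travel":[34,-32,2.5],"rot":[0,0,0],"fingers":0.6},{"travel":[34,-32,2.5],"rot":[0,0,0],"fingers":0.6},{"travel":[34,-32,2.5],"rot":[0,0,0],"fingers":0.6},{"travel":[34,-32,2.5],"rot":[0,0,0],"fingers":0.6},{"travel":[34,-32,2.5],"rot":[0,0,0],"fingers":0.6}]' | tail -c 400
python3 -m jog '[{"travel":[34,-32,2.5],"rot":[0,0,0],"fingers":0.6},{"travel":[34,-32,2.5],"rot":[0,0,0],"fingers":0.6},{"travel":[34,-32,2.5],"rot":[0,0,0],"fingers":0.6},{"travel":[34,-32,2.5],"rot":[0,0,0],"fingers":0.6},{"travel":[34,-32,2.5],"rot":[0,0,0],"fingers":0.6}]' | tail -c 400
python3 -m jog '[{"travel":[34,-32,2.5],"rot":[0,0,-0.14],"fingers":0.6},{"travel":[0,0,0],"rot":[0,0,-0.14],"fingers":0.6},{"travel":[0,0,0],"rot":[0,0,-0.14],"fingers":0.6},{"travel":[0,0,0],"rot":[0,0,-0.14],"fingers":0.6},{"travel":[0,0,0],"rot":[0,0,-0.14],"fingers":0.6}]' | tail -c 400
cat > look.py <<'E'
import sys
from h import *
st=get_state(); im=read_camera("wrist"); n=sys.argv[1]
np.savez(f"pics/{n}.npz",im=im,pos=st["position"],ee_rot=st["ee_rot"])
cv2.imwrite(f"pics/{n}.png",im[...,::-1]); print(st["time"],st["position"],st["ee_rot"],st["joints"][5],st["finger_gap"],red(im)[0])
E
python3 look.py w1
```

```text
time: 0.6
position: [0.2878, -0.4012, 0.2292]
ee_rot: [-3.141, -0.0, 0.268]
wrist_force: [-0.3, -0.4, 0.1]
finger_gap: 0.0683
grip_force: 0.0
time: 1.1
position: [0.4091, -0.2018, 0.217]
ee_rot: [-3.141, 0.0, 0.269]
wrist_force: [1.2, -0.2, -0.3]
finger_gap: 0.0686
grip_force: 0.0
time: 1.6
position: [0.5305, -0.0024, 0.2044]
ee_rot: [3.142, 0.001, 0.269]
wrist_force: [1.9, -1.8, 0.3]
finger_gap: 0.0684
grip_force: 0.0
time: 2.1
position: [0.554, 0.0359, 0.2016]
ee_rot: [-3.14, 0.001, 0.975]
wrist_force: [-0.7, 0.4, 0.2]
finger_gap: 0.0683
grip_force: 0.0
2.1 [0.55403636 0.03588819 0.2016466 ] [-3.14045637e+00  7.29969245e-04  9.75185793e-01] 2.11467362976447 0.06827964074946975 [([282, 0, 26, 26, 557], [295.5, 11.1]), ([317, 174, 6, 36, 60], [319.7, 190.0])]
```

View pics/w1.png

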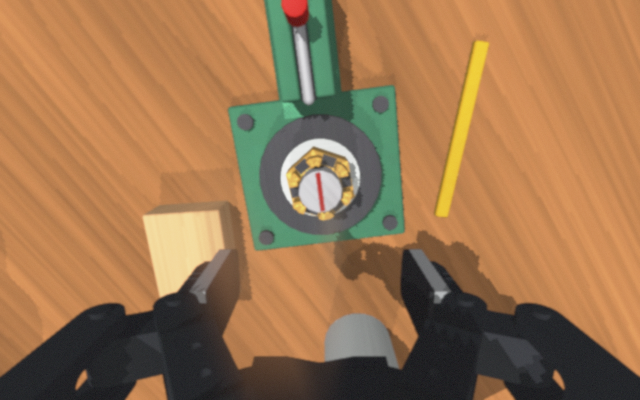

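The wrist view shows the post end with its stripe at (320,190), the pin nose at (308,100), the knob at (295,10), and the crown's dark slots around the post.

```bash
cat > nut.py <<'E'
import sys
from h import *
n=sys.argv[1]; d=np.load(f"pics/{n}.npz"); im=d["im"]; C=cam("wrist",dict(position=d["pos"],ee_rot=d["ee_rot"]))
rs,l=red(im); 
# stripe = red component nearest the expected post position
e=proj(C,[.5545,.039,.084]); i=min(range(len(rs)),key=lambda i:np.hypot(*(np.array(rs[i][1])-e)))
s,c=rs[i]; ys,xs=np.nonzero((l==l[tuple(np.argwhere(l>0)[0])])*0+(l>0)); k=(abs(xs-c[0])<40)&(abs(ys-c[1])<40)
pts=np.array([ray(C,(x,y),.084)[:2] for x,y in zip(xs[k],ys[k])]); P=pts.mean(0)
w,v=np.linalg.eigh(np.cov(pts.T)); sa=np.degrees(np.arctan2(v[1,1],v[0,1]))%180
# steel end disc centre: low-saturation bright blob
print("post",P,"stripe",sa,"len",np.ptp((pts-P)@v[:,1]))
for j,(s,c) in enumerate(rs):
    if j!=i and s[4]>200: print("knob@.104",ray(C,c,.104))
hsv=cv2.cvtColor(im,cv2.COLOR_RGB2HSV).astype(float)
a=np.arange(0,360,1.)
for r in(19,20.5,22,23.5):
    uv=np.array([proj(C,[P[0]+r/1e3*np.cos(np.radians(t)),P[1]+r/1e3*np.sin(np.radians(t)),.076]) for t in a],np.float32)
    val=cv2.remap(hsv[...,2].astype(np.float32),uv[None,:,0],uv[None,:,1],cv2.INTER_LINEAR)[0]
    sat=cv2.remap(hsv[...,1].astype(np.float32),uv[None,:,0],uv[None,:,1],cv2.INTER_LINEAR)[0]
    f=val*sat/255; z=(f*np.exp(6j*np.radians(a))).mean()
    print(r,"slot angle mod60 %.1f amp %.1f"%((np.degrees(np.angle(-z))/6)%60,abs(z)),''.join('#' if q>90 else '.' for q in f[::5]))
E
python3 nut.py w1
python3 - <<'E'
import cv2
im=cv2.imread('pics/w1.png')[120:250,240:400]; cv2.imwrite('pics/w1c.png',cv2.resize(im,None,fx=4,fy=4,interpolation=cv2.INTER_CUBIC))
E
```

```text
post [0.55753271 0.04139494] stripe 63.1989694524062 len 0.026609564792497258
knob@.104 [0.60945266 0.14330911 0.104     ]
19 slot angle mod60 37.3 amp 31.0 ####........#####.......#####.......####....................####.......#
20.5 slot angle mod60 37.4 amp 35.2 #####......######.......#####.......#####.......####.......#####.......#
22 slot angle mod60 37.4 amp 34.0 #####......######......######.....#######......#####.......######......#
23.5 slot angle mod60 37.6 amp 32.2 ####........#####.....#######.......#####......######......#######.....#
```

View pics/w1c.png

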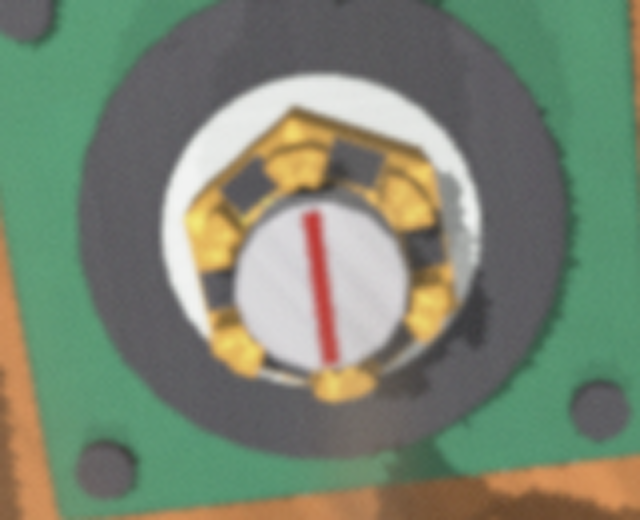

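Slots lie at 97.4° and the stripe at 63.2°, so the nut needs about 34.2° (0.60 rad) clockwise. Next I line up with the flats and descend for a closer look.

```bash
python3 -m jog '[{"travel":[5.5,0,20],"rot":[0,0,-0.1],"fingers":0.6},{"travel":[0,0,30],"rot":[0,0,-0.1],"fingers":0.6},{"travel":[0,0,31],"rot":[0,0,0],"fingers":0.6},{"travel":[0,0,0],"rot":[0,0,0],"fingers":0.6}]' | tail -c 400
python3 look.py w2; python3 nut.py w2
```

```text
time: 2.55
position: [0.5531, 0.0402, 0.1166]
ee_rot: [-3.132, 0.004, 1.167]
wrist_force: [-1.0, -1.2, -0.5]
finger_gap: 0.0682
grip_force: 0.0
2.55 [0.55306691 0.04022068 0.11664809] [-3.13207836  0.00361494  1.16665921] 1.9309819953925451 0.0681933060950943 []Traceback (most recent call last):
  File "nut.py", line 6, in <module>
    e=proj(C,[.5545,.039,.084]); i=min(range(len(rs)),key=lambda i:np.hypot(*(np.array(rs[i][1])-e)))
                                   ~~~^^^^^^^^^^^^^^^^^^^^^^^^^^^^^^^^^^^^^^^^^^^^^^^^^^^^^^^^^^^^^^^
ValueError: min() iterable argument is empty
```

View pics/w2.png

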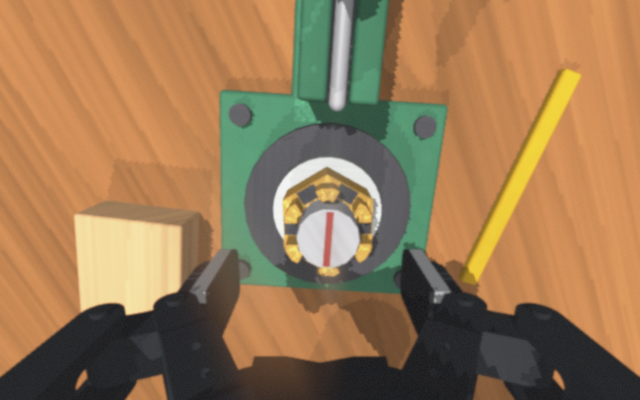

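The closer view shows the post end at (328,238), the nose at (338,105), and flats square to the fingers. The stripe is shaded, so I loosen the mask.

```bash
sed -i 's/>150)&(h\[...,2\]>70)/>110)\&(h[...,2]>60)/' h.py
python3 nut.py w2; python3 nut.py w1 | head -1
python3 -c "
from h import *
s=get_state();print(s['position'],s['ee_rot'],s['joint_velocities'].round(3))
d=np.load('pics/w2.npz');C=cam('wrist',dict(position=d['pos'],ee_rot=d['ee_rot']));print(ray(C,(328,238),.084))
import station;print([n for n in dir(station) if 'tip' in n.lower()])"
```

```text
post [0.55686995 0.0401657 ] stripe 63.14150225801732 len 0.028039014406714996
19 slot angle mod60 38.1 amp 20.6 #######.....####....##.#####.......#####....................#####.......
20.5 slot angle mod60 37.8 amp 31.6 #####.......#####......######...#..######......######......######......#
22 slot angle mod60 37.8 amp 30.8 #####......######......######...#########......######......######.##...#
23.5 slot angle mod60 37.8 amp 32.2 #####......######......######.....#######........###........#####......#
post [0.5570749  0.04075052] stripe 63.16628697595945 len 0.02801316769984665
[0.55490494 0.04014794 0.11900024] [-3.13562909e+00  2.21206292e-03  1.16699678e+00] [-0.002 -0.032  0.063  0.006  0.    -0.008]
[0.55725758 0.04073208 0.084     ]
['tip_extent']
```

```bash
python3 -m jog '[{"travel":[0,0,0],"rot":[0,0,0],"fingers":0.6},{"travel":[0,0,20],"rot":[0,0,0],"fingers":0.6},{"travel":[0,0,20],"rot":[0,0,0],"fingers":0.6},{"travel":[0,0,15],"rot":[0,0,0],"fingers":0.6},{"travel":[0,0,0],"rot":[0,0,0],"fingers":0.6}]' 
python3 -c "
from station import *
print(tip_extent() if callable(tip_extent) else tip_extent)"
```

```text
time: 3.1
position: [0.5574, 0.0401, 0.0663]
ee_rot: [-3.141, 0.0, 1.168]
wrist_force: [0.0, 0.4, 0.3]
finger_gap: 0.0682
grip_force: 0.0
0.011
```

```bash
python3 -m jog '[{"travel":[0,0,10],"rot":[0,0,0],"fingers":0.6},{"travel":[0,0,4],"rot":[0,0,0],"fingers":0.6},{"travel":[0,0,0],"rot":[0,0,0],"fingers":0.6}]'
python3 -m jog '[{"travel":[0,0,0],"rot":[0,0,0],"fingers":-0.2},{"travel":[0,0,0],"rot":[0,0,0],"fingers":-0.2},{"travel":[0,0,0],"rot":[0,0,0],"fingers":-0.2},{"travel":[0,0,0],"rot":[0,0,0],"fingers":-0.2}]' 50
```

```text
time: 3.4
position: [0.5577, 0.0401, 0.0525]
ee_rot: [3.141, -0.0, 1.169]
wrist_force: [1.0, -0.4, 0.8]
finger_gap: 0.0684
grip_force: 0.0
time: 3.8
position: [0.5572, 0.0404, 0.0532]
ee_rot: [-3.141, -0.0, 1.17]
wrist_force: [-2.8, 0.4, 5.5]
finger_gap: 0.0491
grip_force: 53.4
```

```bash
python3 -m jog '[{"travel":[0,0,0],"rot":[0,0,0.07],"fingers":-0.2},{"travel":[0,0,0],"rot":[0,0,0.09],"fingers":-0.2},{"travel":[0,0,0],"rot":[0,0,0.09],"fingers":-0.2},{"travel":[0,0,0],"rot":[0,0,0.09],"fingers":-0.2},{"travel":[0,0,0],"rot":[0,0,0.09],"fingers":-0.2}]'
python3 -m jog '[{"travel":[0,0,0],"rot":[0,0,0.09],"fingers":-0.2},{"travel":[0,0,0],"rot":[0,0,0.05],"fingers":-0.2},{"travel":[0,0,0],"rot":[0,0,0],"fingers":-0.2},{"travel":[0,0,0],"rot":[0,0,0],"fingers":-0.2}]'; python3 -c "
from station import *
s=get_state();print(s['ft_torque'],s['wrist_force'],s['joints'][5])"
```

```text
time: 4.3
position: [0.5571, 0.0405, 0.0532]
ee_rot: [-3.141, 0.0, 0.737]
wrist_force: [-3.9, 1.2, 6.2]
finger_gap: 0.049
grip_force: 53.5
time: 4.7
position: [0.5571, 0.0405, 0.0532]
ee_rot: [-3.14, 0.0, 0.598]
wrist_force: [-3.8, 2.9, 5.5]
finger_gap: 0.0489
grip_force: 53.3
[ 0.28384965  0.70253769 -0.3705116 ] [-3.84287962  2.8600909   5.54755219] 2.5001444573489064
```

```bash
python3 -m jog '[{"travel":[0,0,0],"rot":[0,0,0.016],"fingers":-0.2},{"travel":[0,0,0],"rot":[0,0,0],"fingers":-0.2},{"travel":[0,0,0],"rot":[0,0,0],"fingers":0.6},{"travel":[0,0,0],"rot":[0,0,0],"fingers":0.6},{"travel":[0,0,0],"rot":[0,0,0],"fingers":0.6}]'
python3 -m jog '[{"travel":[0,0,-30],"rot":[0,0,0],"fingers":0.6},{"travel":[0,0,-45],"rot":[0,0,0],"fingers":0.6},{"travel":[0,0,-40],"rot":[0,0,0],"fingers":0.6},{"travel":[0,0,0],"rot":[0,0,0],"fingers":0.6},{"travel":[0,0,0],"rot":[0,0,0],"fingers":0.6}]'
python3 look.py w3; python3 nut.py w3
```

```text
time: 5.2
position: [0.5581, 0.0399, 0.0525]
ee_rot: [3.141, -0.001, 0.583]
wrist_force: [0.5, -0.0, 0.3]
finger_gap: 0.0683
grip_force: 0.0
time: 5.7
position: [0.5589, 0.0399, 0.1688]
ee_rot: [3.139, -0.003, 0.583]
wrist_force: [-0.0, -0.8, -0.0]
finger_gap: 0.0683
grip_force: 0.0
5.7 [0.55891718 0.03992998 0.16882389] [ 3.13937258e+00 -2.94058705e-03  5.82665305e-01] 2.5149240347265334 0.06829203668449291 [([186, 16, 43, 40, 1139], [206.5, 35.7]), ([305, 196, 23, 36, 138], [315.1, 211.3])]
post [0.55795021 0.04244641] stripe 62.93762689522786 len 0.02701143043202538
knob@.104 [0.61147893 0.14409521 0.104     ]
19 slot angle mod60 3.6 amp 22.0 ....######.......######.......#####.............................#####...
20.5 slot angle mod60 3.2 amp 27.3 ....######......#######....#.######.............................#####...
22 slot angle mod60 3.2 amp 28.6 ....#####........#####......#######.......#............##......######...
23.5 slot angle mod60 3.5 amp 27.0 ...............######........######.......#............###.....######...
```

View pics/w3.png

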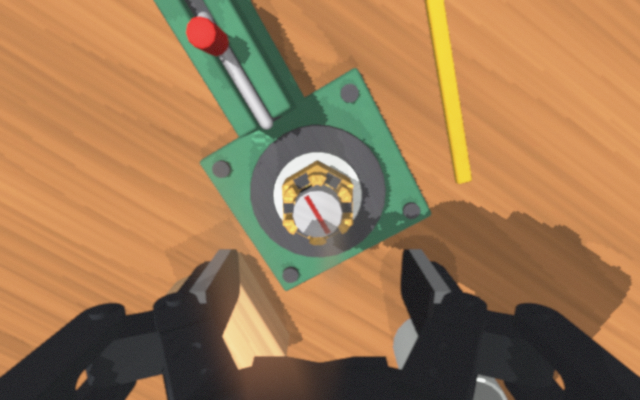

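Slot 63.3° against stripe 63.0°: lined up. The knob top is near (204,32). Now I move over the knob with the jaws turned across the guide.

```bash
python3 -m jog '[{"travel":[34,-20,0],"rot":[0,0,0],"fingers":0.2},{"travel":[34,-20,0],"rot":[0,0,0],"fingers":0.2},{"travel":[34,-20,0],"rot":[0,0,0],"fingers":0.2},{"travel":[0,0,0],"rot":[0,0,-0.13],"fingers":0.2},{"travel":[0,0,0],"rot":[0,0,-0.13],"fingers":0.2}]' >/dev/null
python3 -m jog '[{"travel":[0,0,0],"rot":[0,0,-0.13],"fingers":0.2},{"travel":[0,0,0],"rot":[0,0,-0.13],"fingers":0.2},{"travel":[0,0,0],"rot":[0,0,0],"fingers":0.2},{"travel":[0,0,0],"rot":[0,0,0],"fingers":0.2}]'
python3 look.py w4
```

```text
time: 6.65
position: [0.6086, 0.1461, 0.1655]
ee_rot: [-3.139, 0.002, 1.1]
wrist_force: [-0.1, 0.7, -0.2]
finger_gap: 0.051
grip_force: 0.0
6.65 [0.60864311 0.14608728 0.16551337] [-3.13901158e+00  1.77756262e-03  1.09995609e+00] 2.173973851952494 0.050994356595485284 [([310, 197, 27, 35, 758], [322.8, 214.3]), ([322, 353, 3, 10, 30], [323.0, 357.5])]
```

View pics/w4.png

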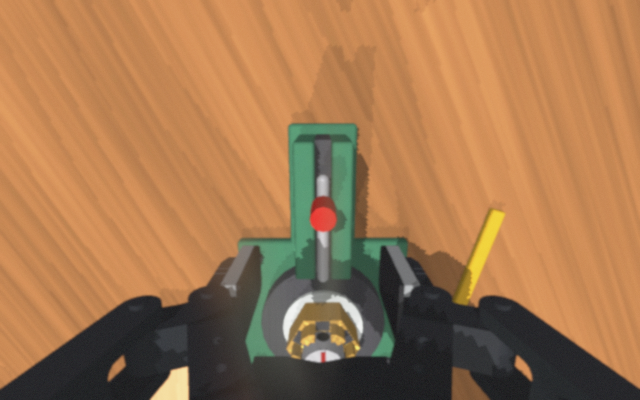

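The knob's top disc is centred at (323,218), the nose at (323,279), and the guide runs straight up the picture.

Run:
```python
from h import *
d=np.load('pics/w4.npz');C=cam('wrist',dict(position=d['pos'],ee_rot=d['ee_rot']));k=ray(C,(323,218.5),.104)
d3=np.load('pics/w3.npz');C3=cam('wrist',dict(position=d3['pos'],ee_rot=d3['ee_rot']))
print(k,"tri",tri(C,(323,218.5),C3,(203,32.5)),"text",np.array([.557,.0405])+.12*np.array([np.cos(1.102),np.sin(1.102)]))
s=get_state();R=Ro.from_euler('xyz',s['ee_rot']).as_matrix();print(s['position'],R.T@(k-s['position']))
```

```text
[0.61142962 0.14800003 0.104     ] tri [0.61139681 0.14732646 0.10187995] text [0.61121754 0.14755353]
[0.60889115 0.14612075 0.16594049] [0.00291134 0.00153241 0.06193364]
```

```bash
python3 -m jog '[{"travel":[1.5,1,30],"rot":[0,0,0],"fingers":0.2},{"travel":[0,0,25],"rot":[0,0,0],"fingers":0.2},{"travel":[0,0,0],"rot":[0,0,0],"fingers":0.2},{"travel":[0,0,0],"rot":[0,0,0],"fingers":0.2}]'
```

```text
time: 7.1
position: [0.6107, 0.147, 0.1118]
ee_rot: [-3.14, 0.001, 1.102]
wrist_force: [-0.3, 0.0, 0.6]
finger_gap: 0.0514
grip_force: 0.0
```

```bash
python3 -m jog '[{"travel":[0.5,0,10],"rot":[0,0,0],"fingers":0.2},{"travel":[0,0,6.5],"rot":[0,0,0],"fingers":0.2},{"travel":[0,0,0],"rot":[0,0,0],"fingers":0.2}]'
python3 -m jog '[{"travel":[0,0,0],"rot":[0,0,0],"fingers":-0.8},{"travel":[0,0,0],"rot":[0,0,0],"fingers":-0.8},{"travel":[0,0,0],"rot":[0,0,0],"fingers":-0.8},{"travel":[0,0,0],"rot":[0,0,0],"fingers":-0.8}]' 30
```

```text
time: 7.4
position: [0.6111, 0.1476, 0.0952]
ee_rot: [-3.141, 0.001, 1.103]
wrist_force: [0.1, -0.1, 0.9]
finger_gap: 0.0512
grip_force: 0.0
time: 7.8
position: [0.6115, 0.1479, 0.0964]
ee_rot: [-3.142, -0.001, 1.103]
wrist_force: [-0.9, 1.1, 2.6]
finger_gap: 0.0146
grip_force: 29.3
```

```bash
python3 -m jog '[{"travel":[-10,0,0],"rot":[0,0,0],"fingers":-0.8},{"travel":[-10,0,0],"rot":[0,0,0],"fingers":-0.8},{"travel":[-10,0,0],"rot":[0,0,0],"fingers":-0.8},{"travel":[-10,0,0],"rot":[0,0,0],"fingers":-0.8},{"travel":[-8,0,0],"rot":[0,0,0],"fingers":-0.8}]'
python3 -m jog '[{"travel":[-6,0,0],"rot":[0,0,0],"fingers":-0.8},{"travel":[-4,0,0],"rot":[0,0,0],"fingers":-0.8},{"travel":[0,0,0],"rot":[0,0,0],"fingers":-0.8},{"travel":[0,0,0],"rot":[0,0,0],"fingers":-0.8}]'
```

```text
time: 8.3
position: [0.5894, 0.1039, 0.0963]
ee_rot: [-3.142, -0.0, 1.102]
wrist_force: [-1.2, 3.1, 5.7]
finger_gap: 0.015
grip_force: 29.6
time: 8.7
position: [0.5847, 0.0945, 0.0963]
ee_rot: [3.141, 0.001, 1.102]
wrist_force: [-2.9, 1.4, 6.1]
finger_gap: 0.0151
grip_force: 29.7
```

```bash
python3 -m jog '[{"travel":[-2,0,0],"rot":[0,0,0],"fingers":-0.8},{"travel":[-2,0,0],"rot":[0,0,0],"fingers":-0.8},{"travel":[0,0,0],"rot":[0,0,0],"fingers":-0.8}]'
```

```text
time: 9.0
position: [0.5845, 0.0941, 0.0964]
ee_rot: [-3.141, -0.007, 1.103]
wrist_force: [0.7, 9.0, 3.5]
finger_gap: 0.0151
grip_force: 29.4
```

It is at the stop: travel is 60 mm and the force is rising. Release, rise and check.

```bash
python3 -m jog '[{"travel":[0,0,0],"rot":[0,0,0],"fingers":0.2},{"travel":[0,0,0],"rot":[0,0,0],"fingers":0.2},{"travel":[0,0,0],"rot":[0,0,0],"fingers":0.2},{"travel":[0,0,0],"rot":[0,0,0],"fingers":0.2}]'
python3 -m jog '[{"travel":[0,0,-25],"rot":[0,0,0],"fingers":0.2},{"travel":[0,0,-40],"rot":[0,0,0],"fingers":0.2},{"travel":[-15,0,-40],"rot":[0,0,0],"fingers":0.2},{"travel":[0,0,0],"rot":[0,0,0],"fingers":0.2},{"travel":[0,0,0],"rot":[0,0,0],"fingers":0.2}]'
python3 look.py w5;python3 nut.py w5|cut -c1-50
python3 - <<'E'
from h import *
im=cv2.imread('pics/w5.png')[100:300,220:420]; cv2.imwrite('pics/w5c.png',cv2.resize(im,None,fx=3,fy=3,interpolation=cv2.INTER_CUBIC))
E
```

```text
time: 9.4
position: [0.5832, 0.0916, 0.0954]
ee_rot: [-3.141, 0.001, 1.102]
wrist_force: [-0.5, -0.3, -0.2]
finger_gap: 0.0509
grip_force: 0.0
time: 9.9
position: [0.5777, 0.0784, 0.2021]
ee_rot: [3.139, -0.001, 1.102]
wrist_force: [-0.1, 0.0, -0.5]
finger_gap: 0.0513
grip_force: 0.0
9.9 [0.57767081 0.07842313 0.20214062] [ 3.13876257e+00 -1.08072796e-03  1.10210040e+00] 2.063745663358222 0.05131310213544066 [([306, 166, 24, 27, 541], [317.5, 179.6]), ([317, 237, 3, 34, 99], [318.0, 253.3])]
post [0.55705397 0.04016869] stripe 63.12848809391
knob@.104 [0.58490927 0.0955866  0.104     ]
19 slot angle mod60 3.4 amp 18.0 .....##.#........
20.5 slot angle mod60 3.2 amp 25.1 .....#####.....
22 slot angle mod60 3.6 amp 29.8 .....#####......#
23.5 slot angle mod60 3.6 amp 27.8 .....#####.....
```

View pics/w5c.png

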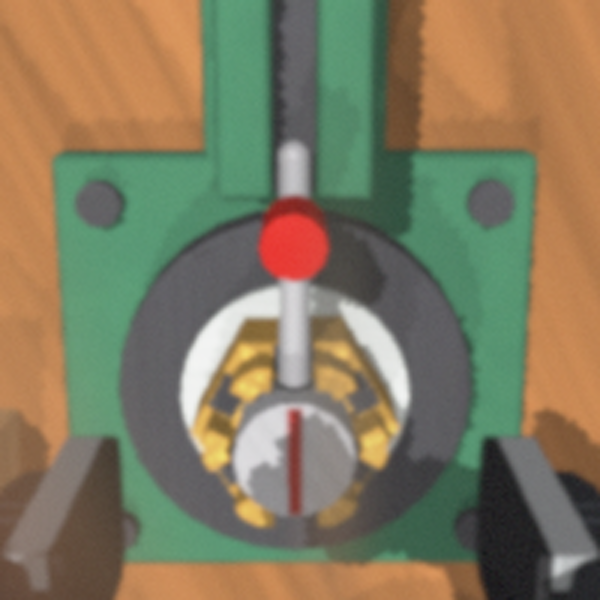

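The pin passes through the slot into the post; the knob top is at about (318,182) full-frame, about 60 mm from the axis. Handing in.

Run:
```python
from h import *
d=np.load('pics/w5.npz');C=cam('wrist',dict(position=d['pos'],ee_rot=d['ee_rot']));k=ray(C,(317.7,182.3),.104);print(np.linalg.norm(k[:2]-[.557,.0402]))
print(close_job())
```

```text
0.060177123873471815
the job is handed in; nothing more can be done
None
```

I tightened the nut about 0.6 rad clockwise to the first slot, which now lines up with the cross hole to within about 0.5°. I then slid the lock pin fully home to its stop, and the job is handed in; the can, pencil and offcut were not touched.

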